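# Pulse the nut grinder

## Robot

A 7-joint arm with a two-finger parallel gripper is mounted at the origin on the work surface. World frame = base frame: x ahead of the robot, y to its left, z up, the work surface at z = 0. Lengths are in m, angles in rad, forces in N, time in s.
With the tool pointing down it reaches from about 0.4 to 0.85 m from the base axis. Payload 6.9 kg.
Tool frame: the origin (TCP) lies at the very end of the fingers, on their centre line; the grasp point (between the pads) lies 19 mm behind it (env.tcp_to_grasp is the z of the grasp point in the tool frame, in m); z points along the fingers, y is the line along which they close (so a half turn about z gives the same grasp; the last joint's range is limited). The gripper opens to 85 mm and grips with 20 to 120 N. Pads are 22 mm wide; open, the fingers measure 114 mm over their backs; the gripper's body (76 mm by 85 mm) begins 54 mm behind the grasp point. The pads swing forward as they close: fully open they stand 13 mm farther back than shut.
Start: joints at [-1.06, 0.507, -0.238, 1.5, 0.126, 1.149, -0.155], TCP at [0.247, 0.574, 0.231] pointing down, gripper open.
Joint ranges: [-3.08, 3.08], [-0.24, 2.05], [-1.43, 1.35], [0, 2.5], [-1.52, 4.66], [0.17, 1.96], [-2.89, 2.89]. Speed limits (rad/s): [2.39, 2.39, 3.14, 3.14, 3.14, 3.14, 3.14].

## Interface

Orientations are given as a unit quaternion [x, y, z, w].
In Python, from station import env, effector, read_camera, find_in, pinpoint gives the robot as it stands. Calls block until the motion is done:
- env.movep(position, orientation): joint-space move of the TCP to a pose.
- env.move_linear(position, rotation=None, feed=0.15, threshold=None): straight line of the TCP; rotation=None keeps the orientation; feed is the mean speed in m/s. With threshold (N) it stops when the force on the tool has changed by that much, and returns True; else False.
- env.set_joints(angles): joint-space move.
- effector.let_go() and effector.grab(grip_force=None): open the fingers fully, or close them until they stop; grip_force is the grip in N (None keeps the last).
- env.dwell(seconds).
- env.ik(position, orientation): joint angles nearest the present ones, or None.
- read_camera(name): name is "scene" or "top"; returns a dict with "frame" (480x640x3 uint8, red, green, blue), "fov_y" (degrees; the focal length in pixels is half the picture's height over the tangent of half this angle, whatever the lens; pixels are square), "cx", "cy" (the principal point, pixels), "D" ([k1, k2, p1, p2, k3] as OpenCV has them; the pictures are not rectified), "world_to_cam" (4x4, takes a point from world to camera coordinates). Camera axes: x right, y down, z forward; pixel columns grow to the right and rows downward; lengths in m; the calibration is good to about 2 mm. A picture is of the moment at which its call begins. There is no depth.
A pose or a line that the arm cannot do raises env.IKError and nothing moves.
- env.sign_off(): hands the job in; it is judged then, once.
Trained networks look in the newest picture that a camera, given by its name, has taken for a name from the list of things; names that differ only in an ending like _2 or _b are one class to them, and where a whole thing is asked for, a point or a joint stands for the part that bears it (a point fixed in the world has none). Each returns a list of dicts, best first, with "conf" (0 to 1); they miss things now and then, are a little off and sometimes report something else, mostly with a low value. They report only what shows in the picture. A call takes as long as a camera call.
- find_in(name, camera): "rect" ([left, top, right, bottom] in pixels, round what is visible of it).
- pinpoint(name, camera): "xy" ([column, row] in pixels: a listed point, or the origin of a listed thing).
Readings, each from a call of its own:
- env.get_clock(): time.
- env.get_joint_pos(): joint angles.
- env.get_joint_velocities(): joint speeds.
- env.get_joint_efforts(): joint torques, N m.
- env.get_tcp_pos(): TCP position.
- env.get_eef_rot(): TCP orientation.
- env.get_contact_force(): force on the tool from outside, world axes, zero at the start.
- env.get_ft_torque(): the same for the moment, N m.
- env.get_finger_gap(): finger opening in m.
- env.get_grasp_force(): force on a finger pad.
Only numpy, scipy, OpenCV 4.12 (cv2) and the standard library are available. Lean on these libraries where they do the work, as an engineer would, in place of code of your own. Each camera call takes 0.05 s, during which the arm holds its last target. There are 200 camera calls.

## Task

The steel beaker of the nut grinder has fallen over on the coffee table. First stand it upright on the table, collar down; then set it into the socket of the white motor base, its two lugs down through the two slots until it sits fully home, and twist it clockwise (seen from above) against the spring to the half-way 'pulse' mark, without ever going as far as the lock at the end of the travel. Finish while still gripping the beaker and holding it steady at the half-way mark, and leave the other things on the table where they are.

Things in the scene. Friction and masses are not known exactly. Their poses are not given: they have to be found in the camera images.
- beaker: The grinder's beaker: closed steel cylinder, 60 mm diameter, 95 mm long, about 220 g, a grey band round each end, grey lugs and ridge. Origin: centre of the flat collar end, which goes down into the base; its z axis runs along the beaker from there to the other end. The same after a half turn about z. At the start it lies on its side, axis level, lugs about level, free to roll a little.
- lug (a point): Outer end of one of the beaker's two lugs, 38 mm from the beaker's axis on its +x side; the other is across from it, at -x. Each lug is 14 mm wide (along the beaker's y) and 7 mm high (beaker z 0 to 7 mm), at the very collar end. Axes as the beaker.
- ridge (a point): Top of the grip ridge on the end away from the collar, on the beaker's axis, 107 mm from the collar end. The ridge is 44 mm long in line with the lugs (beaker x), 10 mm wide and 12 mm high. Axes as the beaker.
- base: The motor base: white, round, 112 mm diameter at the foot, 104 mm above, 95 mm high, fixed to the table. Origin: centre of its underside, z up; its +x and -x axes point to the two slots of the socket in its top. Black marks on the flange, clockwise from each slot: one long bar at 30 degrees (half-way, pulse), two short bars at 60 degrees (lock).
- socket (a point): Point on the socket's axis at its floor, 80 mm above the table: where the centre of the beaker's collar end is when fully home. Above it is a flange, underside 90 mm and top 95 mm above the table, with a round bore of 66 mm and two slots 20 mm wide running out along +x and -x to 43 mm from the axis. Axes as the base.
- drive (a joint): Spring-loaded plate at the socket's floor; its notches take the lugs below the slots (2.5 mm play each way, about 0.07 rad) and turn with the beaker. 0 = rest, notches below the slots; grows to 1.05 rad turning clockwise from above; half-way 0.52; the lock is from 0.9 on. The spring turns it back to 0 if let go: 0.07 N m at 0, 0.13 N m at half-way.
- spray: Bystander: small spray bottle, 38 mm diameter, 130 mm high, origin under its centre.
- phone: Bystander: telephone lying flat, 155 x 75 x 9 mm, long along its x, origin under its centre.
- remote: Bystander: remote control lying flat, 160 x 42 x 16 mm, long along its x, origin under its centre.
- car_a: Bystander: blue toy car, 75 x 33 x 33 mm, origin under its centre.
- car_b: Bystander: white toy car, 75 x 33 x 33 mm, origin under its centre.
- dish: Bystander: black dish, 150 mm diameter, 22 mm high, origin under its centre.
- glass: Bystander: drinking glass, 64 mm diameter, 70 mm high, origin under its centre.

How it is judged:
On the way, in this order (a step that is already met when the one before it is completed fails the run):
1. the beaker stands upright on the table, collar down (angle between beaker's own z axis and vertical below 0.1 rad and height (world z) of beaker between -0.004 and 0.006 m), for 0.2 s.
2. the beaker sits fully home in the socket, not yet twisted (horizontal distance between beaker and socket below 0.005 m and z of beaker in the frame of socket between -0.003 and 0.003 m and angle between beaker's own z axis and vertical below 0.08 rad and value of joint drive below 0.3 rad), for 0.1 s.
At the end, for the whole second after the job is handed in: The beaker sits fully home in the socket (centre within 5 mm, collar end within 3 mm of the socket floor, within 0.08 rad of upright), the drive plate is held still (below 0.1 rad/s) between 0.35 and 0.70 rad (half-way is 0.52), and the fingers still grip the beaker (over 1 N) (horizontal distance between beaker and socket below 0.005 m and z of beaker in the frame of socket between -0.003 and 0.003 m and angle between beaker's own z axis and vertical below 0.08 rad and value of joint drive between 0.35 and 0.7 rad and velocity of joint drive between -0.1 and 0.1 rad/s and contact force between the fingers and beaker above 1 N); the arm keeps its last pose, push and grip.
It fails at once if the drive plate was turned as far as the lock (0.9 rad) (value of joint drive above 0.9 rad).
It fails at once if a bystander was moved more than 30 mm or toppled (distance of any of spray, phone, remote, car_a, car_b, dish, glass from where it was at the start of the episode above 0.03 m or angle between any of spray, glass's own z axis and vertical above 0.5 rad).
It also fails if it takes over 61 s, if anything falls off the work surface, if the arm or the gripper's body presses on something with over 40 N, if the wrist force passes 120 N, or if a joint passes its speed limit or range.

## Working session

There is one attempt and no reset: what is moved stays moved. The work goes in short steps, each a Python script; the robot and the scene stay as the last script left them, time stands still between calls to the robot, and variables do not carry over. Pictures are saved under pics/ and viewed, at most 10 in all, crops included, and the job is handed in when it is done.

```bash
ls; mkdir -p pics; cat > h.py <<'E'
import numpy as np, cv2
from station import env, effector, read_camera, find_in, pinpoint
from scipy.spatial.transform import Rotation as R
def K(c):
    f=240/np.tan(np.radians(c["fov_y"])/2); return np.array([[f,0,c["cx"]],[0,f,c["cy"]],[0,0,1.]])
def ray(c,px):
    p=cv2.undistortPoints(np.array([[px]],float),K(c),np.array(c["D"],float))[0,0]
    T=np.array(c["world_to_cam"]); Rm=T[:3,:3]
    return -Rm.T@T[:3,3], Rm.T@np.array([p[0],p[1],1])
def onz(c,px,z):
    o,d=ray(c,px); return o+d*(z-o[2])/d[2]
def proj(c,P):
    T=np.array(c["world_to_cam"]); P=np.atleast_2d(np.array(P,float))
    return cv2.projectPoints(P,cv2.Rodrigues(T[:3,:3])[0],T[:3,3],K(c),np.array(c["D"],float))[0][:,0]
def save(c,n,crop=None,s=1):
    f=c["frame"][:,:,::-1]
    if crop: l,t,r,b=crop; f=f[t:b,l:r]
    cv2.imwrite("pics/"+n,cv2.resize(f,None,fx=s,fy=s,interpolation=cv2.INTER_CUBIC))
E
python3 - <<'E'
from h import *
import pickle
for n in("scene","top"):
    c=read_camera(n); save(c,n+"0.png"); pickle.dump(c,open(n+"0.pkl","wb"))
    T=np.array(c["world_to_cam"]); print(n,c["fov_y"],c["D"],-T[:3,:3].T@T[:3,3])
    for k in "beaker lug ridge base socket spray phone remote car_a dish glass".split():
        print(k,[(np.round(q["xy"],1),round(q["conf"],2)) for q in pinpoint(k,n)][:4],[np.round(q["rect"]) for q in find_in(k,n)][:1] if k!="socket" else "")
print(env.get_clock(),env.get_eef_rot(),env.get_contact_force())
E
```

```text
pics
station.py
scene 56.93887535980336 [-0.02519887  0.          0.          0.          0.        ] [ 1.30535797 -0.01260017  0.86254505]
beaker [(array([386.4, 251. ]), 0.64)] [array([375., 245., 420., 284.])]
lug [(array([400.9, 242.7]), 0.87)] [array([222., 215., 267., 270.])]
ridge [(array([412.8, 279. ]), 0.91), (array([245.5, 252.2]), 0.65)] [array([376., 242., 425., 283.])]
base [(array([246.8, 252.7]), 0.84)] [array([223., 215., 268., 267.])]
socket [(array([244.1, 227.6]), 0.72)] 
spray [(array([344.9, 228.7]), 0.82), (array([247. , 250.7]), 0.66)] [array([338., 190., 358., 229.])]
phone [(array([215.4, 205.4]), 0.66)] [array([196., 190., 237., 227.])]
remote [(array([332. , 346.9]), 0.66), (array([461.9, 219.5]), 0.23)] [array([297., 326., 368., 362.])]
car_a [(array([428.7, 342.2]), 0.94), (array([261.1, 342. ]), 0.74)] [array([240., 328., 278., 349.])]
dish [(array([461.9, 214.4]), 0.63)] [array([439., 196., 490., 231.])]
glass [(array([172.5, 286.2]), 0.74)] [array([148., 258., 184., 298.])]
top 44.772565215294165 [-0.07723916  0.          0.          0.          0.   
[... 364 characters left out ...]
ket [(array([403.6, 262.4]), 0.91), (array([396.8, 262.9]), 0.74)] 
spray [(array([286.5, 312. ]), 0.65)] [array([275., 303., 293., 328.])]
phone [(array([454.8, 339.7]), 0.78), (array([366.6, 147.6]), 0.63)] [array([420., 305., 487., 375.])]
remote [(array([294.8, 148.7]), 0.85), (array([469.6, 207.7]), 0.24)] [array([262., 126., 331., 162.])]
car_a [(array([203. , 156.7]), 0.84), (array([368.8, 146.3]), 0.59)] [array([193., 141., 216., 169.])]
dish [(array([141.8, 330.9]), 0.83)] [array([107., 301., 170., 366.])]
glass [(array([466.7, 206.3]), 0.63)] [array([456., 186., 487., 218.])]
2.2 [ 2.01514389e-01  9.79485554e-01 -2.02236325e-06 -9.52134688e-06] [-0.83443764  0.83765148  0.11946181]
```

```bash
python3 - <<'E'
from h import *
import pickle
t=pickle.load(open("top0.pkl","rb"));s=pickle.load(open("scene0.pkl","rb"))
a=cv2.resize(t["frame"][200:330,190:340,::-1],(600,520),interpolation=2)
cv2.imwrite("pics/a.png",a)
save(t,"tc.png",(190,200,440,300),3.2); save(s,"sc.png",(210,180,440,300),3.4)
for n,c,k,z in [("bk",t,(235.4,258.7),.03),("bk",s,(386.4,251),.03),("lug",t,(220.7,268.7),.03),("lug",s,(400.9,242.7),.03),("ridge",t,(213,223.3),.03),("ridge",s,(412.8,279),.03),("sock",t,(403.6,262.4),.08),("sock",s,(244.1,227.6),.08),("base",t,(393.5,265.4),0),("base",s,(246.8,252.7),0),("spray",t,(286.5,312),0),("spray",s,(344.9,228.7),0),("glass",t,(466.7,206.3),0),("glass",s,(172.5,286.2),0)]:
    print(n,onz(c,k,z).round(4))
E
```

```text
bk [0.5113 0.1353 0.03  ]
bk [0.5087 0.1304 0.03  ]
lug [0.489  0.1694 0.03  ]
lug [0.477  0.1709 0.03  ]
ridge [0.5943 0.1863 0.03  ]
ridge [0.6012 0.1886 0.03  ]
sock [ 0.493  -0.2442  0.08  ]
sock [ 0.4865 -0.2382  0.08  ]
base [ 0.4889 -0.2337  0.    ]
base [ 0.4997 -0.2386  0.    ]
spray [0.3853 0.0209 0.    ]
spray [0.397  0.0242 0.    ]
glass [ 0.6263 -0.4149  0.    ]
glass [ 0.6209 -0.4067  0.    ]
```

View pics/tc.png

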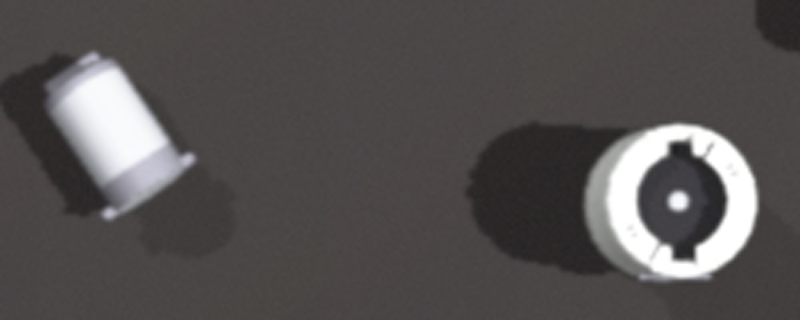

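View pics/sc.png

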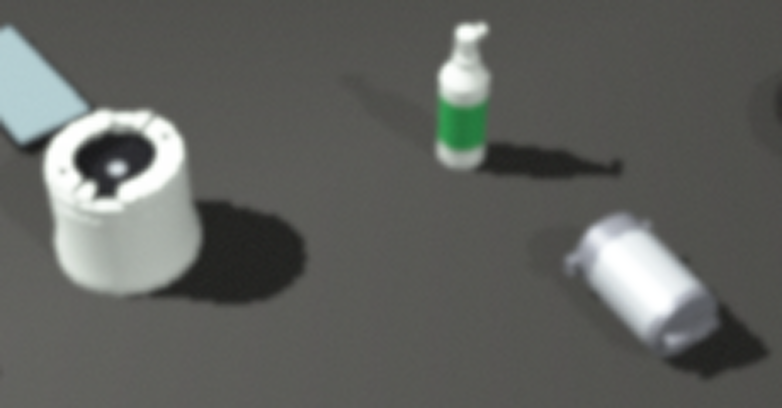

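View pics/top0.png

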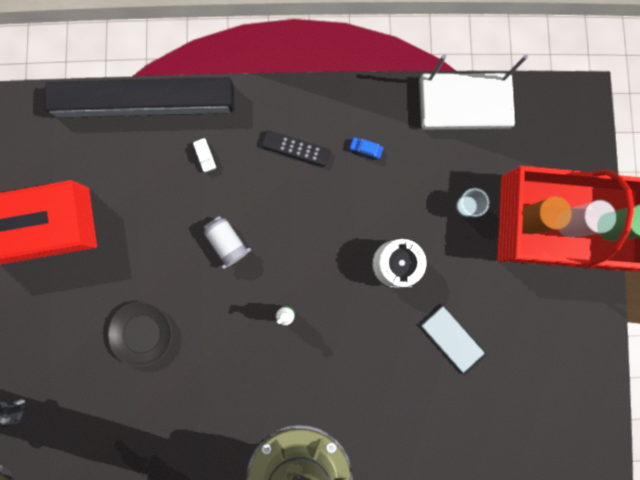

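```bash
cat >> h.py <<'E'
UP=np.array([0,0,1.])
def quat(z,y):
    z=z/np.linalg.norm(z); y=y-z*(y@z); y/=np.linalg.norm(y)
    return R.from_matrix(np.c_[np.cross(y,z),y,z]).as_quat()
def b_(deg): a=np.radians(deg); return np.array([np.cos(a),np.sin(a),0])
def qtool(yaw,down,s=1):   # tool z points along yaw, 'down' deg below horizontal
    d=np.radians(down); b=b_(yaw)
    return quat(np.cos(d)*b-np.sin(d)*UP, s*np.cross(UP,b))
def tcp(grasp,q): return np.array(grasp)+R.from_quat(q).apply([0,0,-env.tcp_to_grasp])
E
python3 - <<'E'
from h import *
import pickle
t=pickle.load(open("top0.pkl","rb"))
l1,l2=onz(t,(224.4,266.9),.03),onz(t,(249.4,249.4),.03)
print(env.tcp_to_grasp,l1,l2,(l1+l2)/2,np.linalg.norm(l1-l2))
print("spray/car",onz(t,(204,165),0),onz(t,(286,316),0.13))
g=np.array([.510,.134,.03])+.055*b_(33)
for s in(1,-1):
  for til in(20,30,40):
    q=qtool(33,90+til,s)
    print(s,til,[None if (j:=env.ik(tcp(g+UP*h,q),q)) is None else np.round(j,2).tolist() for h in(0,.12)])
    for yaw in(-10,5,20):
      for p in((.58,.2),(.65,.2),(.6,.1)):
        q=qtool(yaw,til,s)
        print("   place",yaw,p,[None if (j:=env.ik(tcp([*p,.055+h],q),q)) is None else np.round(j,2).tolist() for h in(0,.1)])
E
```

```text
-0.0187 [0.49292864 0.16084456 0.03      ] [0.53207634 0.10277048 0.03      ] [0.51250249 0.13180752 0.03      ] 0.07003670786903485
spray/car [0.73783414 0.21169605 0.        ] [0.38344659 0.01798787 0.13      ]
1 20 [[-0.17, 0.86, -0.37, 1.54, 0.34, 1.15, 1.48], [-0.16, 0.73, -0.4, 1.45, 0.29, 1.37, 1.53]]
   place -10 (0.58, 0.2) [[-0.77, 1.05, -0.09, 2.45, 2.19, 1.49, -1.83], [-1.05, 0.83, 0.34, 2.47, 2.28, 1.1, -1.84]]
   place -10 (0.65, 0.2) [[-0.88, 1.05, 0.26, 2.31, 2.36, 1.19, -1.89], [-0.93, 0.82, 0.35, 2.33, 2.35, 1.02, -1.74]]
   place -10 (0.6, 0.1) [None, None]
   place 5 (0.58, 0.2) [None, None]
   place 5 (0.65, 0.2) [[-0.25, 1.09, -0.45, 2.43, 2.67, 1.69, -1.35], [-0.57, 0.79, 0.04, 2.45, 2.71, 1.3, -1.64]]
   place 5 (0.6, 0.1) [None, None]
   place 20 (0.58, 0.2) [None, None]
   place 20 (0.65, 0.2) [[-0.08, 1.08, -0.36, 2.46, 3.12, 1.59, -1.24], [-0.05, 0.82, -0.43, 2.48, 3.04, 1.35, -1.26]]
   place 20 (0.6, 0.1) [None, None]
1 30 [[-0.2, 0.96, -0.37, 1.38, 0.34, 1.39, 1.49], [-0.19, 0.83, -0.4, 1.31, 0.31, 1.59, 1.52]]
   place -10 (0.58, 0.2) [[-0.89, 0.92, 0.
[... 3502 characters left out ...]
, 0.1) [[-0.06, 0.85, -0.63, 2.45, 2.28, 1.24, 1.91], [-0.3, 0.52, -0.24, 2.4, 2.25, 0.79, 1.91]]
   place 5 (0.58, 0.2) [[-0.06, 0.92, -0.83, 2.46, 2.33, 1.32, 2.08], [-0.27, 0.54, -0.44, 2.41, 2.32, 0.83, 1.99]]
   place 5 (0.65, 0.2) [[-0.07, 0.86, -0.63, 2.3, 2.42, 1.06, 2.1], [-0.18, 0.58, -0.44, 2.25, 2.32, 0.73, 2.12]]
   place 5 (0.6, 0.1) [None, [0.26, 0.61, -0.83, 2.45, 2.4, 0.9, 2.22]]
   place 20 (0.58, 0.2) [None, [0.17, 0.62, -0.83, 2.44, 2.52, 0.82, 2.25]]
   place 20 (0.65, 0.2) [[0.2, 0.92, -0.83, 2.32, 2.63, 0.96, 2.37], [0.1, 0.61, -0.63, 2.27, 2.64, 0.63, 2.2]]
   place 20 (0.6, 0.1) [[0.42, 0.92, -0.83, 2.49, 2.82, 1.0, 2.35], [0.56, 0.69, -1.03, 2.43, 2.59, 0.73, 2.46]]
```

```bash
python3 - <<'E'
from h import *
g=np.array([.511,.133,.031])+.055*b_(33); q=qtool(33,120,1)
z=R.from_quat(q).apply([0,0,1]); p=tcp(g,q)
env.movep(p-.13*z,q)
print(env.get_clock(),env.get_joint_pos())
hit=env.move_linear(p,feed=.12,threshold=12); print(hit,env.get_tcp_pos()-p,env.get_contact_force())
effector.grab(40); print(env.get_finger_gap(),env.get_grasp_force(),env.get_clock())
env.move_linear(p+[0,0,.12],feed=.15); print(env.get_finger_gap(),env.get_contact_force(),env.get_clock())
save(read_camera("scene"),"s1.png",(300,120,500,300),3.3)
E
```

```text
4.1333 [-0.23648965  0.93958733 -0.40136156  1.06828888  0.32713901  1.71735302
  1.53732288]
False [0.00057935 0.00047659 0.0005509 ] [1.01276817 0.1945152  0.5072906 ]
0.0590325501530764 43.34732115268707 5.7333
0.05884047651811944 [-0.37778469 -0.32827191 -2.08825278] 6.6833
```

View pics/s1.png

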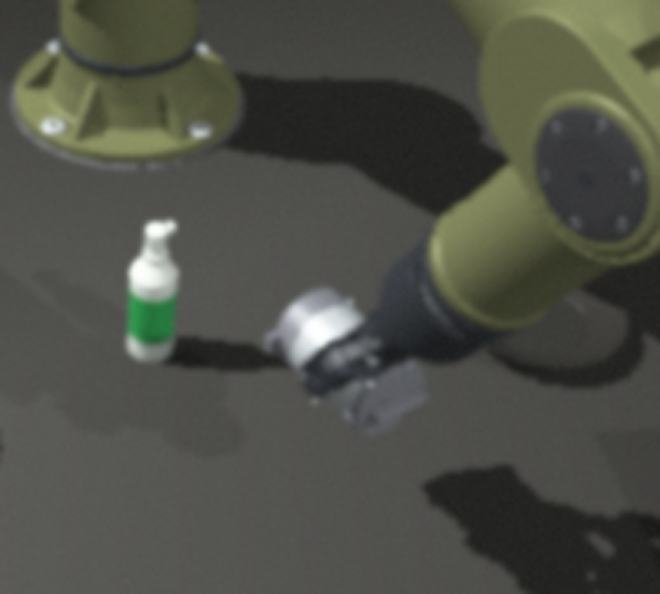

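```bash
python3 - <<'E'
from h import *
env.move_linear(np.array(env.get_tcp_pos())+[0,0,.1],feed=.2)
q=qtool(-10,30,1); g=np.array([.62,.20,.057]); p=tcp(g,q)
print(env.ik(p,q))
env.movep(p+[0,0,.12],q); print(env.get_clock(),env.get_joint_pos(),env.get_finger_gap(),env.get_grasp_force())
save(read_camera("scene"),"s2.png",(300,120,500,300),3.3)
E
```

```text
[-0.30116116  0.97444513 -0.63265941  2.33924133  2.17597208  1.49629584
 -1.30315914]
9.7167 [-0.44753726  0.62474641 -0.38567043  2.30863932  2.05244523  1.10748416
 -1.20357796] 0.05886902546667286 43.38917076587677
```

View pics/s2.png

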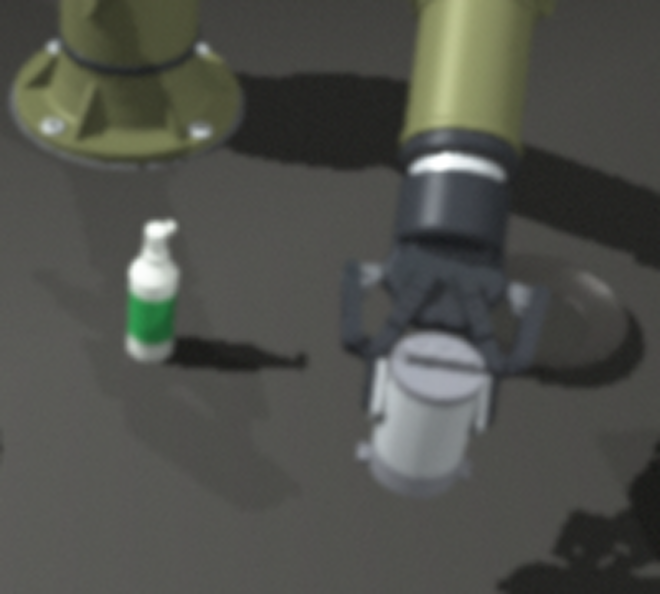

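```bash
python3 - <<'E'
from h import *
q=np.array(env.get_eef_rot()); z=R.from_quat(q).apply([0,0,1]); p=np.array(env.get_tcp_pos())
env.move_linear(p-[0,0,.095],feed=.15)
p=np.array(env.get_tcp_pos()); hit=env.move_linear(p-[0,0,.04],feed=.03,threshold=4)
print(hit,env.get_tcp_pos()+z*-.0187,env.get_contact_force(),env.get_ft_torque(),env.get_clock())
effector.let_go(); env.dwell(.2)
env.move_linear(np.array(env.get_tcp_pos())-z*.15,feed=.15); print(env.get_clock())
import pickle
for n in("top","scene"):
    c=read_camera(n); pickle.dump(c,open(n+"1.pkl","wb"))
    for k,h in(("beaker",0),("lug",.0035),("ridge",.107),("socket",.08)): print(n,k,[(np.round(r["xy"],1),round(r["conf"],2),onz(c,r["xy"],h).round(4)) for r in pinpoint(k,n)])
t=pickle.load(open("top1.pkl","rb"));s=pickle.load(open("scene1.pkl","rb"))
f=lambda c,u,v:cv2.resize(c["frame"][v-30:v+30,u-38:u+38,::-1],(400,316),interpolation=cv2.INTER_CUBIC)
u,v=proj(t,[.62,.2,.05])[0].astype(int);a,b=proj(s,[.62,.2,.05])[0].astype(int); print(u,v,a,b)
tt=pickle.load(open("top0.pkl","rb"))
cv2.imwrite("pics/p3.png",np.hstack([f(t,u,v),f(s,a,b)]))
E
```

```text
True [0.62089855 0.1996768  0.05667557] [ 0.40169261 -0.39473993  3.43478772] [ 0.23636923  0.24905875 -0.03876064] 11.4083Traceback (most recent call last):
  File "<stdin>", line 7, in <module>
host.IKError: the arm cannot follow that straight line within its joint ranges
```

```bash
cat > st.py <<'E'
from h import *
import pickle
q=np.array(env.get_eef_rot()); z=R.from_quat(q).apply([0,0,1]); p=np.array(env.get_tcp_pos())
for d in(-z*.12,-z*.09,-z*.07,-z*.05+UP*.1,-z*.04+UP*.13,-z*.02+UP*.15,UP*.17):
    try: env.move_linear(p+d,feed=.15); print(d); break
    except env.IKError: pass
print(env.get_clock(),env.get_joint_pos())
for n in("top","scene"):
    c=read_camera(n); pickle.dump(c,open(n+"1.pkl","wb"))
    for k,h in(("beaker",0),("lug",.0035),("ridge",.107),("socket",.08)): print(n,k,[(np.round(r["xy"],1),round(r["conf"],2),onz(c,r["xy"],h).round(4)) for r in pinpoint(k,n)])
t=pickle.load(open("top1.pkl","rb"));s=pickle.load(open("scene1.pkl","rb"))
f=lambda c,u,v:cv2.resize(c["frame"][v-30:v+30,u-38:u+38,::-1],(400,316),interpolation=cv2.INTER_CUBIC)
u,v=proj(t,[.62,.2,.05])[0].astype(int);a,b=proj(s,[.62,.2,.05])[0].astype(int); print(u,v,a,b)
cv2.imwrite("pics/p3.png",np.hstack([f(t,u,v),f(s,a,b)]))
E
python3 st.py
```

```text
[-0.07669579  0.01357749  0.04509333]
12.7417 [-0.592815    0.81823811 -0.43203393  2.46608771  2.03049744  1.3653582
 -1.50644007]
top beaker [(array([212.1, 214. ]), 0.83, array([0.6196, 0.1929, 0.    ])), (array([202. , 206.7]), 0.43, array([0.6375, 0.2168, 0.    ]))]
top lug [(array([192.3, 209.6]), 0.8, array([0.6306, 0.2393, 0.0035]))]
top ridge [(array([202.8, 207.7]), 0.81, array([0.621 , 0.1965, 0.107 ]))]
top socket [(array([400.9, 262. ]), 0.7, array([ 0.4941, -0.2382,  0.08  ])), (array([454.2, 342.7]), 0.68, array([ 0.3125, -0.3516,  0.08  ]))]
scene beaker [(array([416.6, 292.8]), 0.95, array([0.62  , 0.2003, 0.    ]))]
scene lug [(array([433.2, 295. ]), 0.75, array([0.6282, 0.2393, 0.0035]))]
scene ridge [(array([421.5, 261.3]), 0.6, array([0.6124, 0.196 , 0.107 ])), (array([329.4, 346.2]), 0.58, array([ 0.8429, -0.0116,  0.107 ]))]
scene socket [(array([242.8, 228. ]), 0.7, array([ 0.4881, -0.2413,  0.08  ]))]
205 211 419 279
```

View pics/p3.png

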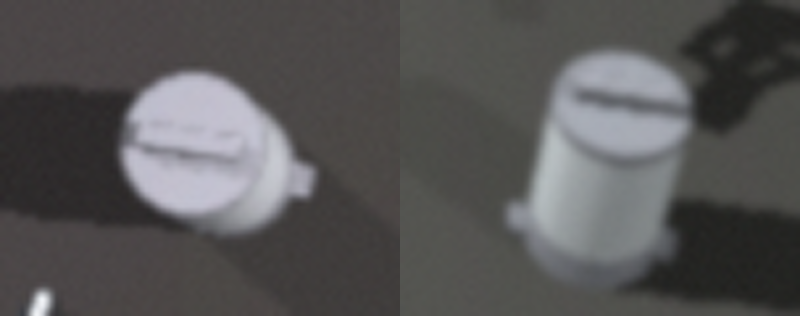

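```bash
cat > fit.py <<'E'
from h import *
import pickle
from scipy.optimize import minimize
t=pickle.load(open("top1.pkl","rb"));s=pickle.load(open("scene1.pkl","rb"))
def shape(x,y,a,z=.095,n=60):
    w=np.arcsin(10/33.); th=np.linspace(w,np.pi-w,n)
    h=[(33*np.cos(k),33*np.sin(k)) for k in th]+[(-43,10),(-43,-10)]
    pts=np.array(h[:-1]+[h[-1]]+[(33*np.cos(k),33*np.sin(k)) for k in np.linspace(np.pi+w,2*np.pi-w,n)]+[(43,-10),(43,10)])/1000
    Q=R.from_euler('z',a).as_matrix()[:2,:2]
    return np.c_[pts@Q.T+[x,y],np.full(len(pts),z)]
S=8
def fit(c,ctr):
    u,v=ctr; l,tp=int(u)-32,int(v)-32
    g=cv2.cvtColor(c["frame"],cv2.COLOR_RGB2GRAY)[tp:tp+64,l:l+64]
    g=cv2.resize(g,None,fx=S,fy=S,interpolation=cv2.INTER_LINEAR)
    m=(g<120).astype(np.uint8)
    m=cv2.bitwise_not(m*255); n,lab,st,ce=cv2.connectedComponentsWithStats(m) # white comps
    dark=(255-m); n,lab,st,ce=cv2.connectedComponentsWithStats(dark)
    q=(proj(c,[.491,-.240,.095])[0]-[l,tp]+.5)*S-.5
    k=min([i for i in range(1,n) if 3000<st[i,4]<60000],key=lambda i:np.hypot(*(ce[i]-q)))
    mk=(lab==k).astype(np.uint8); cs,_=cv2.findContours(mk,cv2.RETR_EXTERNAL,cv2.CHAIN_APPROX_NONE)
    cv2.drawContours(mk,cs,-1,1,-1)
    def cost(p,ret=False):
        P=((proj(c,shape(p[0]/1e3,p[1]/1e3,p[2]/30))-[l,tp]+.5)*S-.5)
        r=np.zeros_like(mk); cv2.fillPoly(r,[np.round(P*16).astype(np.int32)],1,shift=4)
        return (r!=mk).sum()/mk.sum()
    best=min((minimize(cost,[491,-240,a],method="Nelder-Mead",options=dict(initial_simplex=np.array([[491,-240,a],[496,-240,a],[491,-235,a],[491,-240,a+6]]))) for a in np.arange(-6,7,3)),key=lambda r:r.fun)
    x=best.x; print("base x,y,yaw",x[0]/1e3,x[1]/1e3,np.degrees(x[2]/30),"err",best.fun,mk.sum()/S/S)
fit(t,proj(t,[.491,-.24,.095])[0]); fit(s,proj(s,[.491,-.24,.095])[0])
print("lug R top",onz(t,(205-38+303*.19,211-30+181*.19),.0035))
for p in((402.3,290),(431.7,295.5)): print("lug scene",onz(s,p,.0035))
q0=qtool(0,90)
for g,cx in((np.array([.62,.198,.07]),"beaker"),(np.array([.491,-.24,.15]),"base")):
    for yaw in range(-180,180,30):
        q=quat(-UP,b_(yaw)); j=env.ik(tcp(g,q),q); k=env.ik(tcp(g+UP*.15,q),q); print(cx,yaw,None if j is None else np.round(j,2), k is not None)
E
python3 fit.py
```

```text
base x,y,yaw 0.49399203834856076 -0.23938100045602612 -3.0139516320616253 err 0.18444221293290675 669.078125
base x,y,yaw 0.494336467734378 -0.23936567734630382 -0.6960040927966457 err 0.37492844876931886 300.265625
lug R top [0.61524926 0.16290751 0.0035    ]
lug scene [0.61515555 0.16506328 0.0035    ]
lug scene [0.62986395 0.23543997 0.0035    ]
beaker -180 [ 0.19  0.93 -1.04  1.63  0.87  1.11  2.06] True
beaker -150 [-0.44  0.72  0.16  1.64 -0.15  0.79 -2.83] True
beaker -120 [-0.09  0.75 -0.44  1.63  0.39  0.85 -2.78] True
beaker -90 [-0.06  0.76 -0.5   1.63  0.45  0.87 -2.31] True
beaker -60 [-0.02  0.77 -0.57  1.63  0.51  0.89 -1.84] True
beaker -30 [-0.02  0.77 -0.58  1.63  0.51  0.89 -1.32] True
beaker 0 [-0.01  0.77 -0.58  1.63  0.52  0.89 -0.8 ] True
beaker 30 [-0.01  0.78 -0.6   1.63  0.53  0.9  -0.29] True
beaker 60 [ 0.08  0.82 -0.76  1.63  0.66  0.97  0.13] True
beaker 90 [ 0.2   0.93 -1.05  1.63  0.88  1.12  0.48] True
beaker 120 [ 0.25  1.02 -1.23  1.63  1.01  1.25  0.91] True
beaker 150 [ 0.25  1.02 -1.23  1.63  1.01  1.25  1.44] True
base -180 [ 0.57  0.49 -0.24  1.85  0.15  0.82 -2.89] True
base -150 [ 0.94  0.6  -0.83  1.84  0.54  0.94 -2.75] True
base -120 [ 0.94  0.6  -0.83  1.84  0.54  0.94 -2.23] True
base -90 [ 0.75  0.52 -0.51  1.84  0.33  0.86 -1.49] True
base -60 [ 0.79  0.53 -0.58  1.84  0.37  0.87 -1.01] True
base -30 [ 0.86  0.56 -0.69  1.84  0.45  0.9  -0.57] True
base 0 [ 1.    0.64 -0.96  1.84  0.62  0.99 -0.22] True
base 30 [ 1.11  0.76 -1.23  1.84  0.8   1.14  0.12] True
base 60 [ 1.11  0.76 -1.23  1.84  0.8   1.14  0.65] True
base 90 [ 1.11  0.76 -1.23  1.84  0.8   1.14  1.17] True
base 120 [ 1.11  0.76 -1.23  1.84  0.8   1.14  1.7 ] True
base 150 [ 0.05  0.55  0.56  1.85 -0.37  0.85 -2.87] True
```

```bash
cat > ov.py <<'E'
import re
src=open("fit.py").read().split("S=8")[0]; exec(src)
o=[]
t=pickle.load(open("top0.pkl","rb"));s=pickle.load(open("scene0.pkl","rb"))
for c,zz in((t,10),(s,10)):
    u,v=proj(c,[.491,-.24,.095])[0].astype(int); l,tp=u-20,v-20
    im=cv2.resize(c["frame"][tp:tp+40,l:l+40,::-1],None,fx=zz,fy=zz,interpolation=cv2.INTER_CUBIC)
    P=(proj(c,shape(.494,-.2394,0))-[l,tp]+.5)*zz-.5
    cv2.polylines(im,[P.round().astype(np.int32)],True,(0,0,255),1); o.append(im); print(l,tp)
cv2.imwrite("pics/ov.png",np.hstack(o))
E
python3 ov.py
```

```text
382 243
222 204
```

View pics/ov.png

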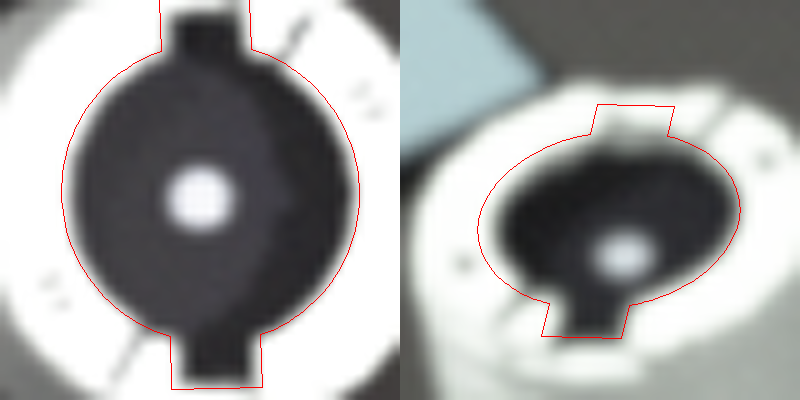

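```bash
python3 - <<'E'
from h import *
g=np.array([.619,.198,.069])
qa=quat(-UP,b_(-60)); qb=quat(-UP,b_(30))
p=np.array(env.get_tcp_pos()); 
q=np.array(env.get_eef_rot()); z=R.from_quat(q).apply([0,0,1])
env.move_linear(p-z*.005+UP*.12,feed=.2)
env.movep(tcp(g+UP*.10,qa),qa); print(env.get_clock(),env.get_joint_pos())
print(env.move_linear(tcp(g,qa),feed=.12,threshold=10))
effector.grab(20); print(env.get_finger_gap(),env.get_grasp_force(),env.get_clock())
effector.let_go()
print(env.move_linear(tcp(g,qa),rotation=qb,feed=.15)) if 0 else env.movep(tcp(g,qb),qb)
print(env.get_joint_pos(),env.get_clock())
effector.grab(60); print(env.get_finger_gap(),env.get_grasp_force(),env.get_contact_force(),env.get_tcp_pos(),env.get_clock())
E
```

```text
15.425 [-0.14463543  0.62499638 -0.34938036  1.54162382  0.23752052  1.02063867
 -1.60343226]
False
0.05929352291866303 23.175552785396576 16.7583
[ 0.06892919  0.81805404 -0.74840908  1.63435121  0.65349498  0.955852
 -0.391129  ] 18.2917
0.058754275017697775 63.710986375808716 [1.14677473 0.31103569 4.1836489 ] [0.61955681 0.19863207 0.05100671] 18.65
```

```bash
python3 - <<'E'
from h import *
import pickle
env.move_linear(np.array(env.get_tcp_pos())+UP*.17,feed=.2)
yaw=30-79.5; q=quat(-UP,b_(yaw)); g=np.array([.4928,-.2392,.149+.045])
env.movep(tcp(g,q),q); env.dwell(.2); print(env.get_clock(),env.get_joint_pos(),env.get_tcp_pos()-tcp(g,q),env.get_finger_gap(),env.get_contact_force())
s=read_camera("scene"); pickle.dump(s,open("scene2.pkl","wb"))
print([(r["xy"],r["conf"]) for r in pinpoint("lug","scene")])
# predicted lug ends & collar, marked small
zb=.125
P=[[.4928+.038,-.2392,zb+.0035],[.4928-.038,-.2392,zb+.0035]]
print(proj(s,P))
save(s,"s3.png",(185,165,305,255),6)
E
```

```text
21.525 [ 0.8111605   0.48808434 -0.61217285  1.78442262  0.33154464  0.97327442
 -0.79698824] [6.51896544e-04 9.92056469e-04 7.26556821e-05] 0.05923811787618822 [ 0.7558733   0.35463974 -1.30781677]
[([239.7, 226.2], 0.79)]
[[238.36134435 225.61870994]
 [243.35566382 205.18406127]]
```

View pics/s3.png

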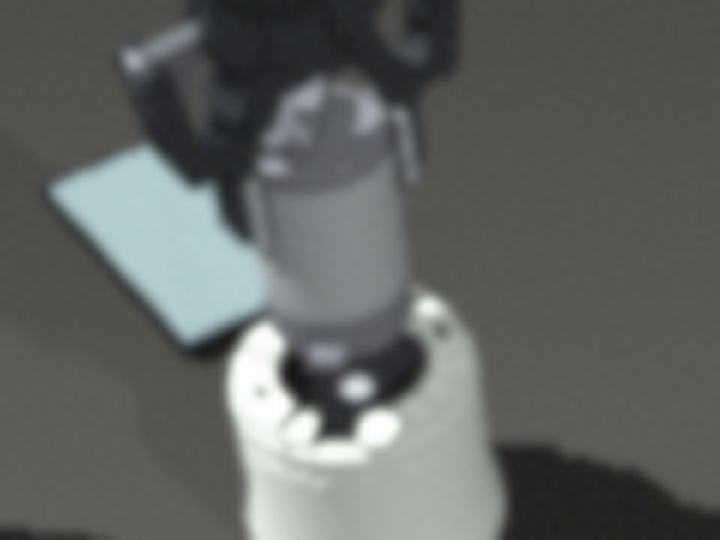

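```bash
python3 - <<'E'
from h import *
yaw=30-79.5; q=quat(-UP,b_(yaw)); g=np.array([.4925,-.2397,.149])
env.move_linear(tcp(g+UP*.022,q),q,feed=.08); f0=np.array(env.get_contact_force())
hit=env.move_linear(tcp(g-UP*.004,q),q,feed=.02,threshold=8)
p=np.array(env.get_tcp_pos())
print(hit,"collar above floor",p[2]-tcp(g,q)[2],p-tcp(g,q),np.array(env.get_contact_force())-f0,env.get_ft_torque(),env.get_clock())
print(env.get_contact_force())
E
```

```text
True collar above floor 0.0004968763510409258 [-6.86979512e-06 -3.20975923e-05  4.96876351e-04] [ 0.03783398 -0.37021778  8.99499692] [0.2101566  0.36917477 0.06947753] 23.0667
[-0.71564205 -0.09288586  6.32588465]
```

```bash
python3 - <<'E'
from h import *
env.dwell(.4)
p=np.array(env.get_tcp_pos()); print(env.get_clock(),env.get_ft_torque(),env.get_contact_force())
p=p.copy(); p[2]-=.0003
R0=R.from_quat(quat(-UP,b_(30-79.5)))
T=.575; n=20
for i in range(1,n+1):
    q=(R.from_euler('z',-T*i/n)*R0).as_quat()
    env.move_linear(p,q,feed=.1); env.dwell(.08)
    if i%4==0:
        y=(R.from_quat(env.get_eef_rot())*R0.inv()).as_rotvec()
        print(i,T*i/n,y.round(3),np.round(env.get_tcp_pos()-p,4),np.round(env.get_ft_torque(),3),np.round(env.get_contact_force(),1))
print(env.get_clock(),env.get_finger_gap(),env.get_grasp_force(),env.get_joint_pos())
E
```

```text
23.4667 [0.26321745 0.37339943 0.01042197] [-1.76068973 -1.18632156  6.47920876]
4 0.11499999999999999 [ 0.    -0.    -0.114] [0.0001 0.0003 0.0003] [0.617 0.567 0.072] [-1.9  1.2  6. ]
8 0.22999999999999998 [ 0.    -0.    -0.229] [0.0001 0.0004 0.0003] [0.692 0.561 0.074] [-1.9  1.6  6.6]
12 0.345 [ 0.     0.    -0.344] [0.     0.0005 0.0003] [0.719 0.642 0.141] [-2.   1.6  6. ]
16 0.45999999999999996 [ 0.     0.    -0.459] [-0.      0.0006  0.0003] [0.776 0.62  0.101] [-1.8  2.4  7.1]
20 0.575 [ 0.     0.    -0.574] [-0.0001  0.0007  0.0003] [0.894 0.616 0.148] [-2.9  3.4  6.4]
30.1333 0.05885668950745638 65.47392725944519 [ 0.68760064  0.51214368 -0.42125274  1.84266499  0.27103015  0.84379675
 -1.30511111]
```

```bash
python3 - <<'E'
from h import *
save(read_camera("scene"),"s4.png",(185,165,305,255),6)
E
```

```text
(no output)
```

View pics/s4.png

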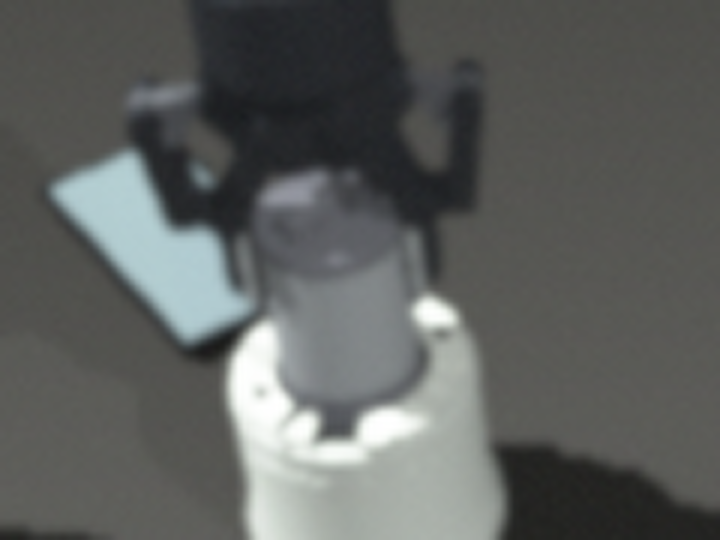

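The beaker sits fully in the socket. The near slot at about (338, 420) is empty because the lug has turned under the flange, and the fingers still hold the beaker.

```bash
python3 -c "
from h import *
print(env.sign_off(), env.get_clock())"
```

```text
the job is handed in; nothing more can be done
the job is handed in; nothing more can be done
```

I stood the beaker upright, set it fully home in the socket and twisted it clockwise to about the half-way mark (about 0.5 rad, inferred from the wrist angle and spring torque). I handed the job in at about 30 s with the fingers still gripping it at about 65 N; no verdict came back at hand-in.

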